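# Slide open the narrow parts box

### The job

Two wooden parts boxes with flush sliding lids stand on the bench, a wide one and a narrow one. Press down on the lid of the narrow box and drag it back towards the front of the box until it is fully open, against its stop, then let go of it. Leave the lid of the wide box where it is.

Things in the scene. Friction and masses are not known exactly. Their poses are not given: they have to be found in the camera images.
- narrow_box: The narrower of two light wooden boxes fixed to the bench, 190 (x) x 84 (y) x 50 mm high; the wide one is 130 mm wide. Either may be on the left, yaw up to 0.5 rad. Origin: centre of the underside; x points from the low front end (39 mm high, steel label frame, facing the robot) to the rear, z up. Side and rear walls (8 mm thick) stand 4 mm above the lid, which slides out over the front.
- narrow_pad (a point): Centre of the top of the thin black rubber pad (50 along the box's x, 40 across, 1.5 mm thick) on the narrow box's lid, where to press. Lid shut, it is 35 mm behind the box's centre; always 47.5 mm above the bench; it moves with the lid and its axes are the box's. The lid has no handle, is rigid under pressing and cannot be lifted. The wide lid has the same pad.
- narrow_lid (a joint): Slide of the narrow box's lid along the box's -x (towards its front end), in m: 0 shut, 0.09 fully open against a fixed stop. Starts between 0 and 0.01. About 2 N of friction; it stays where it is left. Pressing with 5 to 15 N is plenty to drag it; fingers that drag on past the stop just slip on it.
- wide_lid (a joint): The same for the lid of the wide box; it starts between 0 and 0.01 and is to be left alone.

How it is judged:
By the outcome, as a careful person would: the job done as asked, in the order asked, and still so for the second after the job is handed in, with the robot touching nothing.
It also fails if it takes over 29 s, if anything falls off the work surface, if the arm or the gripper's body presses on something with over 40 N, if the wrist force passes 120 N, or if a joint passes its speed limit or range.

### The arm

A 7-joint arm with a two-finger parallel gripper is mounted at the origin on a cart in front of the work surface, level with it; the furniture and walls round the work are solid. World frame = base frame: x ahead of the robot, y to its left, z up, the work surface at z = 0. Lengths are in mm, angles in rad, forces in N, time in s.
With the tool pointing down it reaches from about 425 to 950 mm from the base axis. Payload 16.7 kg.
Tool frame: the origin (TCP) lies at the very end of the fingers, on their centre line; the grasp point (between the pads) lies 19 mm behind it; z points along the fingers, y is the line along which they close (so a half turn about z gives the same grasp; the last joint's range is limited). The gripper opens to 94 mm and grips with 3 to 60 N. Pads are 16 mm wide; open, the fingers measure 119 mm over their backs; the gripper's body (75 mm by 177 mm) begins 78 mm behind the grasp point.
Start: joints at [1.131, 0.426, 0.074, 1.606, -0.034, 1.111, -0.067], TCP at [192.858, -646.823, 205.467] pointing down, gripper open.
Joint ranges: [-2.85, 2.85], [-0.5, 2.14], [-1.23, 1.37], [0.21, 2.46], [-1.02, 4.16], [0.16, 2.05], [-2.73, 2.73]. Speed limits (rad/s): [1.89, 1.89, 2.39, 2.39, 3.01, 3.01, 3.01].

### API

Orientations are given as a unit quaternion [x, y, z, w].
In Python, from plant import bot gives the robot as it stands.
- The arm moves only by the shell command python3 inch.py FILE [OPENING] [FORCE], which reads ROWS from the file FILE. ROWS is 1 to 5 rows, parted by semicolons, with the numbers parted by commas; each row has 4 numbers: dx, dy, dz in cm, then a turn about the tool's z in units of 0.2 rad; each row is the pose to reach, as a shift and turn from the pose commanded when the command began, along the tool's axes at that moment; what a row does not reach only later rows make up. A row lasts 1/12 s, in which the tool goes at most 41.7 mm and 0.125 rad, less where a joint would pass 70% of its speed; a pose out of reach is approached as far as the arm can. OPENING is the finger opening in mm, set as the command begins (- or left out keeps the last). The fingers move at their own pace and stop on an object; FORCE is the grip in N (left out, the last holds). Time passes only in rows, so rows that do not move let the fingers close. It prints the time, the measured TCP pose, the force, the opening and the grip force at its end. Input that does not fit is refused with a message, and nothing moves.
- bot.observe(): the state, without advancing time (a new reading comes with each control period).
- bot.read_camera(name): name is "side" or "top"; returns a dict with "img" (384x512x3 uint8, red, green, blue), "K" (3x3 intrinsics, pixels), "R" (3x3) and "t" (3): a world point X has camera coordinates R X + t. Camera axes: x right, y down, z forward; pixel columns grow to the right and rows downward; lengths in mm; the calibration is good to about 2 mm. A picture is of the moment at which its call begins. There is no depth.
- bot.hand_in(): hands the job in; it is judged then, once.
The state is a dict: "t": time; "q": joint angles; "joint_vel": joint speeds; "tau": joint torques, N m; "position": TCP position; "eef_rot": TCP orientation; "contact_force": force on the tool from outside, world axes, zero at the start; "ft_torque": the same for the moment, N m; "grip_width": finger opening in mm; "grasp_force": force on a finger pad.
Only numpy, scipy, OpenCV 4.12 (cv2) and the standard library are available. Lean on these libraries where they do the work, as an engineer would, in place of code of your own. Each camera call takes 0.05 s, during which the arm holds its last target. There are 200 camera calls.

## Working session

There is one attempt and no reset: what is moved stays moved. The work goes in short steps, Python scripts to look and compute and a shell command to move; the robot and the scene stay as the last step left them, time stands still between calls to the robot, and variables do not carry over. Pictures are saved under pics/ and viewed, at most 10 in all, crops included, and the job is handed in when it is done.

```bash
ls; mkdir -p pics; python3 - <<'E'
from plant import bot
import cv2,numpy as np,pickle
d={}
for n in("top","side"):
    c=bot.read_camera(n); d[n]=c
    cv2.imwrite(f"pics/{n}0.png",c["img"][:,:,::-1]); print(n,c["K"].tolist(),(-c["R"].T@c["t"]).round(),c["R"].round(2).tolist())
pickle.dump(d,open("c0.pkl","wb"))
s=bot.observe();print(s["t"],s["position"],s["eef_rot"],s["grip_width"])
E
```

```text
inch.py
pics
plant.py
top [[368.6123375286613, 0.0, 257.7849470061422], [0.0, 368.6123375286613, 193.85603697658092], [0.0, 0.0, 1.0]] [413.   8. 903.] [[0.02, -1.0, 0.01], [-0.98, -0.02, -0.2], [0.2, -0.01, -0.98]]
side [[359.9454526801289, 0.0, 257.5024152145644], [0.0, 359.9454526801289, 189.9339253677094], [0.0, 0.0, 1.0]] [1021. -412.  615.] [[0.66, 0.75, 0.02], [0.51, -0.43, -0.75], [-0.55, 0.5, -0.66]]
0.1 [ 192.73812781 -646.49916069  204.85288326] [ 9.89522540e-01  1.44377323e-01 -1.28530379e-04 -5.60635273e-04] 93.90336528708707
```

View pics/top0.png

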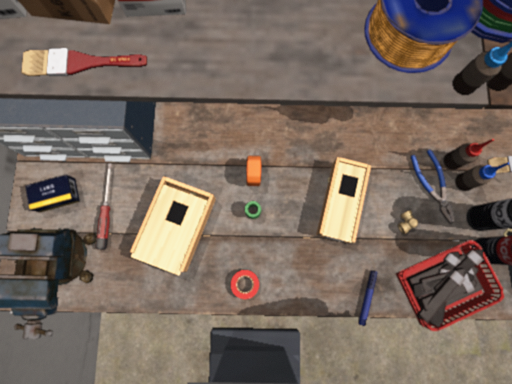

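View pics/side0.png

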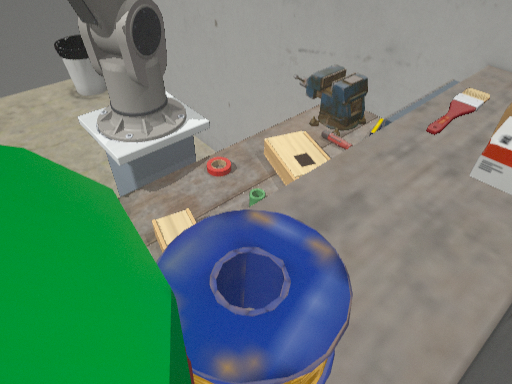

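The top view shows the narrow box on the right at about (346,200), with its pad at (351,185). The wide box is on the left at about (172,226). In the side view the spool hides most of the narrow box.

```bash
cat >h.py <<'E'
import cv2,numpy as np
from plant import bot
def ray(c,uv,z):
    o=-c["R"].T@c["t"]; d=c["R"].T@np.linalg.solve(c["K"],[uv[0],uv[1],1]); return o+d*(z-o[2])/d[2]
def rect(c,mask,z):
    cs,_=cv2.findContours(mask.astype(np.uint8),cv2.RETR_EXTERNAL,cv2.CHAIN_APPROX_NONE)
    k=max(cs,key=cv2.contourArea)
    P=np.array([ray(c,p[0],z)[:2] for p in k],np.float32)
    m=cv2.moments(k); r=cv2.minAreaRect(P)
    return np.array(r[0]),r[1],r[2],ray(c,(m["m10"]/m["m00"],m["m01"]/m["m00"]),z),P
def measure(c):
    im=c["img"].astype(int); roi=np.zeros(im.shape[:2],bool); roi[145:255,310:380]=1
    wood=roi&(im[:,:,0]>150)&(im[:,:,0]-im[:,:,2]>30)
    blk=(im.max(2)<50)&roi&(cv2.morphologyEx(wood.astype(np.uint8),cv2.MORPH_CLOSE,np.ones((25,25)))>0)
    b=rect(c,wood,50); p=rect(c,blk,47.5)
    return b,p
E
python3 - <<'E'
from h import *;import pickle
from scipy.spatial.transform import Rotation as Ro
c=pickle.load(open("c0.pkl","rb"))["top"]
b,p=measure(c)
print("box",b[:4]);print("pad",p[:4])
s=bot.observe();print(Ro.from_quat(s["eef_rot"]).as_matrix().round(4))
cv2.imwrite("pics/crop.png",cv2.resize(c["img"][140:260,300:390,::-1],None,fx=5,fy=5,interpolation=cv2.INTER_CUBIC))
E
```

```text
box (array([ 577.25250244, -210.20135498]), (100.20826721191406, 199.8872833251953), 76.59175109863281, array([ 574.92695602, -203.10444833,   50.        ]))
pad (array([ 609.45727539, -210.76483154]), (33.11587142944336, 42.50167465209961), 76.76982879638672, array([ 609.46086146, -210.72729423,   47.5       ]))
[[ 9.583e-01  2.857e-01 -4.000e-04]
 [ 2.857e-01 -9.583e-01  1.100e-03]
 [-1.000e-04 -1.100e-03 -1.000e+00]]
```
View pics/crop.png

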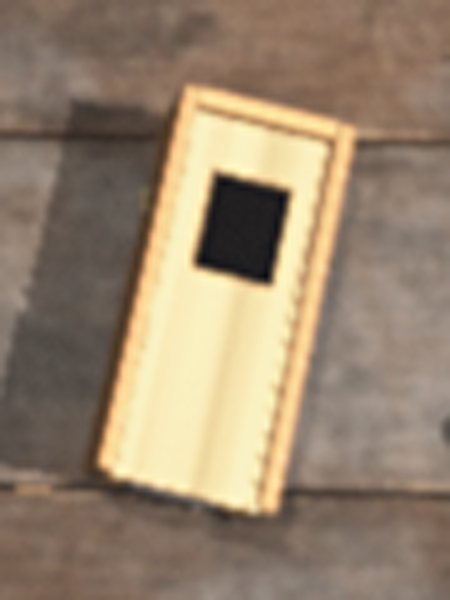

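The pad is at about (609.5, -210.7), and the box yaw is about -0.23 rad. I'll approach at height with the fingers closed.

The manual's scale: shifts go in cm and turns go in units of 0.2 rad. Converting my numbers, -50 mm is -5, -7 mm is -0.7.

```bash
echo '1.2,-0.7,-1.5,0;4,-2.3,-3.5,0;7.4,-4.2,-4.5,0;10.8,-6.2,-5,0;14.2,-8.1,-5,0' > rows.txt && python3 inch.py rows.txt 0 20
echo '3.4,-2,0,0.25;6.8,-3.9,0,0.75;10.2,-5.8,0,1.25;13.6,-7.8,0,1.75;17,-9.7,0,2.25' > rows.txt && python3 inch.py rows.txt ; python3 - <<'E'
from h import *
from scipy.spatial.transform import Rotation as Ro
s=bot.observe();R=Ro.from_quat(s["eef_rot"]).as_matrix();print(R.round(3).tolist(), R.T@(np.array([609.5,-210.7,120])-s["position"]), s["contact_force"])
E
```

```text
t: 0.52
position: [307.4, -527.2, 257.6]
eef_rot: [0.99, 0.144, 0.001, 0.001]
contact_force: [0.5, 0.3, -0.4]
grip_width: 64.5
grasp_force: 0.0
t: 0.93
position: [442.2, -384.8, 256.3]
eef_rot: [0.997, -0.082, 0.0, 0.0]
contact_force: [1.1, -0.4, 0.1]
grip_width: 30.8
grasp_force: 0.0
[[0.986, -0.164, 0.001], [-0.164, -0.986, -0.0], [0.001, 0.0, -1.0]] [ 136.36431667 -199.15519628  136.38554519] [ 1.06632348 -0.35355541  0.12836848]
```

Scaled: -152 mm is -15.2, -122 mm is -12.2, 0.07 rad is 0.35.

```bash
echo '2,-3,0,0.15;4.1,-6,0,0.35;6.2,-9,1,0.35;8.4,-12.2,2,0.35;10.4,-15.2,3,0.35' > rows.txt && python3 inch.py rows.txt
echo '1,-1.5,2,0;1.8,-2.4,4.5,0;2.2,-3,7.5,0;2.2,-3,9.5,0;2.2,-3,9.5,0' > rows.txt && python3 inch.py rows.txt ; python3 - <<'E'
from h import *
from scipy.spatial.transform import Rotation as Ro
s=bot.observe();R=Ro.from_quat(s["eef_rot"]).as_matrix();print(R.round(3).tolist(), R.T@(np.array([609.5,-210.7,47.5])-s["position"]), s["contact_force"])
c=pickle=None
# yaw from box rear edge and side tops in first picture (z=50)
import pickle
c=pickle.load(open("c0.pkl","rb"))["top"]
f=lambda u,v,z:ray(c,(300+u/5,140+v/5),z)[:2]
a,b,fl,fr=f(188,88,50),f(353,127,50),f(100,468,50),f(278,513,50)
print(a,b,fl,fr,[np.arctan2(*(q[::-1])) for q in (a-fl,b-fr)],np.arctan2(*((a-b)[::-1]))-np.pi/2, np.linalg.norm(a-b))
E
```

```text
t: 1.35
position: [569.3, -251.1, 226.0]
eef_rot: [0.993, -0.115, 0.0, -0.0]
contact_force: [1.2, -1.1, 0.5]
grip_width: 0.7
grasp_force: 0.0
t: 1.77
position: [594.3, -227.4, 126.7]
eef_rot: [0.993, -0.114, -0.003, -0.001]
contact_force: [-0.7, -0.3, -0.8]
grip_width: 0.8
grasp_force: 0.0
[[0.974, -0.227, -0.006], [-0.227, -0.974, 0.002], [-0.006, -0.001, -1.0]] [ 11.44645218 -19.65529778  79.16547508] [-0.70819677 -0.29348662 -0.84803496]
[ 676.98270001 -186.63733771] [ 659.23130933 -265.6212995 ] [ 493.10493221 -141.62197469] [ 474.05940928 -223.45157028] [np.float64(-0.24008928957804657), np.float64(-0.22391410501450407)] -0.22107340592846558 80.95417277561259
```

Scaled: 55 mm is 5.5, 70 mm is 7.

```bash
echo '0.6,-1,1.5,0;1.2,-2,3.5,0;1.2,-2,5.5,0;1.2,-2,6.6,0;1.2,-2,7,0' > rows.txt && python3 inch.py rows.txt
echo '0,0,0.2,0;0,0,0.4,0;0,0,0.6,0;0,0,0.7,0;0,0,0.8,0' > rows.txt && python3 inch.py rows.txt
```

```text
t: 2.18
position: [612.1, -212.4, 59.7]
eef_rot: [0.993, -0.115, -0.001, -0.0]
contact_force: [-0.8, 1.0, -0.4]
grip_width: 0.7
grasp_force: 0.0
t: 2.6
position: [612.7, -213.0, 53.1]
eef_rot: [0.993, -0.115, 0.0, 0.0]
contact_force: [-0.1, 0.1, 0.2]
grip_width: 0.5
grasp_force: 0.0
```

```bash
echo '0,0,0.1,0;0,0,0.2,0;0,0,0.3,0;0,0,0.4,0;0,0,0.4,0' > rows.txt && python3 inch.py rows.txt
echo '0,0,0.1,0;0,0,0.2,0;0,0,0.2,0' > rows.txt && python3 inch.py rows.txt|grep -A1 -e pos -e contact
```

```text
t: 3.02
position: [612.4, -212.7, 48.3]
eef_rot: [0.993, -0.115, -0.0, -0.0]
contact_force: [0.2, -0.1, 0.1]
grip_width: 0.3
grasp_force: 0.0
position: [613.5, -213.0, 47.7]
eef_rot: [0.993, -0.115, 0.001, 0.0]
contact_force: [-0.2, -0.4, 11.5]
grip_width: 0.4
```

Scaled: -14 mm is -1.4, -10 mm is -1.

```bash
echo '-0.1,0,0,0;-0.3,0,0,0;-0.6,0,0,0;-1,0,0,0;-1.4,0,0,0' > rows.txt && python3 inch.py rows.txt|grep -A1 -e pos -e contact
python3 - <<'E'
from h import *
c=bot.read_camera("top");cv2.imwrite("pics/drag1.png",cv2.resize(c["img"][140:260,300:390,::-1],None,fx=5,fy=5))
E
```

```text
position: [600.3, -209.8, 47.7]
eef_rot: [0.993, -0.115, 0.002, 0.0]
contact_force: [2.1, 0.2, 9.4]
grip_width: 0.4
```

View pics/drag1.png

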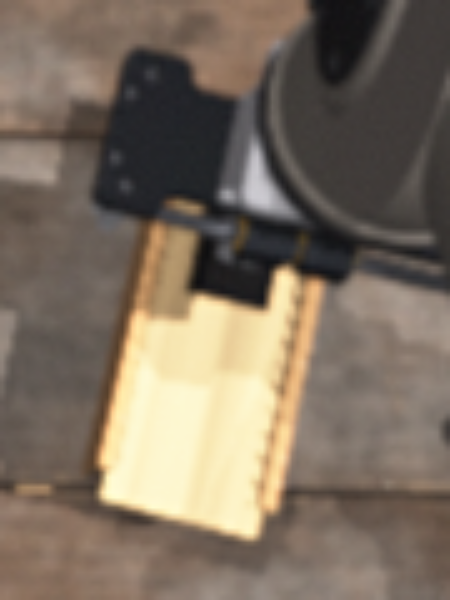

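The crop shows the lid's front edge sticking out past the front, at about (180,520), and the pad moved down to a lower edge near row 300. The lid is following the fingers, so I'll keep dragging.

Scaled: -15 mm is -1.5, -5 mm is -0.5.

```bash
echo '-0.5,0,0,0;-1,0,0,0;-1.5,0,0,0;-2,0,0,0;-2.5,0,0,0' > rows.txt && python3 inch.py rows.txt|grep -A1 -e pos -e contact
echo '-0.5,0,0,0;-1,0,0,0;-1.5,0,0,0;-2,0,0,0;-2.5,0,0,0' > rows.txt && python3 inch.py rows.txt|grep -A1 -e pos -e contact
```

```text
position: [575.9, -203.9, 47.7]
eef_rot: [0.993, -0.115, 0.002, 0.0]
contact_force: [2.6, 0.6, 8.5]
grip_width: 0.3
position: [551.7, -198.0, 47.7]
eef_rot: [0.993, -0.115, 0.002, 0.0]
contact_force: [3.5, 1.6, 10.9]
grip_width: 0.2
```

```bash
echo '-0.5,0,0,0;-0.9,0,0,0;-1.3,0,0,0;-1.6,0,0,0;-1.9,0,0,0' > rows.txt && python3 inch.py rows.txt|grep -A1 -e pos -e contact
echo '-0.3,0,0,0;-0.5,0,0,0;-0.7,0,0,0;-0.9,0,0,0;-1.1,0,0,0' > rows.txt && python3 inch.py rows.txt|grep -A1 -e pos -e contact
```

```text
position: [533.3, -193.6, 47.7]
eef_rot: [0.993, -0.115, 0.002, -0.0]
contact_force: [2.3, 1.6, 10.6]
grip_width: 0.4
position: [523.1, -191.5, 47.7]
eef_rot: [0.993, -0.115, 0.002, 0.0]
contact_force: [5.6, 0.1, 7.4]
grip_width: 0.5
```

Scaled: -8 mm is -0.8, -6 mm is -0.6.

```bash
echo '-0.2,0,0.03,0;-0.4,0,0.03,0;-0.6,0,0.03,0;-0.8,0,0.03,0;-0.8,0,0.03,0' > rows.txt && python3 inch.py rows.txt|grep -A1 -e pos -e contact
python3 - <<'E'
from h import *
c=bot.read_camera("top");cv2.imwrite("pics/drag2.png",cv2.resize(c["img"][140:260,300:390,::-1],None,fx=5,fy=5))
E
```

```text
position: [515.6, -189.9, 47.7]
eef_rot: [0.993, -0.115, 0.003, 0.0]
contact_force: [5.8, 0.4, 10.2]
grip_width: 0.5
```

View pics/drag2.png

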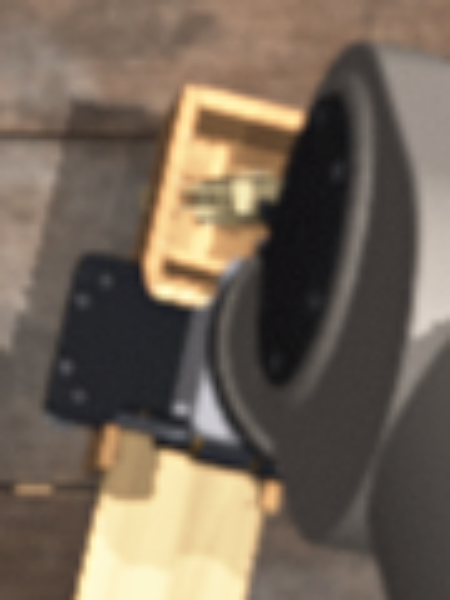

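The box is open and the lid sticks well out at the front. The horizontal force of about 6 N, against the lid's 2 N of friction, suggests it is slipping at the stop. I'll lift off and check.

Scaled: -100 mm is -10, -75 mm is -7.5.

```bash
echo '0,0,-0.4,0;0,0,-1.5,0;0,0,-4,0;0,0,-7.5,0;0,0,-10,0' > rows.txt && python3 inch.py rows.txt|grep -A1 -e pos -e contact
echo '-0.5,2.5,-1,0;-1.5,6,-2,0;-2,9.5,-2,0;-2.5,13,-2,0;-2.5,16,-2,0' > rows.txt && python3 inch.py rows.txt|grep -A1 -e pos -e contact
echo '-0.5,1.5,0,0;-0.5,2.5,0,0;-0.5,2.5,0,0' > rows.txt && python3 inch.py rows.txt|grep -A1 -e pos -e contact
python3 - <<'E'
from h import *
c=bot.read_camera("top");cv2.imwrite("pics/end.png",c["img"][:,:,::-1])
im=c["img"].astype(int); m=np.zeros(im.shape[:2],bool); m[205:250,320:362]=1
_,_,a,p,_=rect(c,m&(im.max(2)<50),47.5);print(a,p)
print(np.array([609.5-p[0],-210.7-p[1]])@[np.cos(.23),-np.sin(.23)])
E
```

```text
position: [513.0, -189.4, 148.9]
eef_rot: [0.993, -0.115, 0.0, -0.0]
contact_force: [0.7, 0.2, 0.7]
grip_width: 0.7
position: [450.3, -341.5, 167.3]
eef_rot: [0.993, -0.115, 0.0, 0.0]
contact_force: [0.3, -1.0, -0.5]
grip_width: 0.3
position: [440.7, -364.3, 166.6]
eef_rot: [0.993, -0.116, -0.0, 0.0]
contact_force: [0.2, -0.4, 0.4]
grip_width: 0.5
76.45169830322266 [ 523.72374251 -189.91536751   47.5       ]
88.25588844896434
```

View pics/end.png

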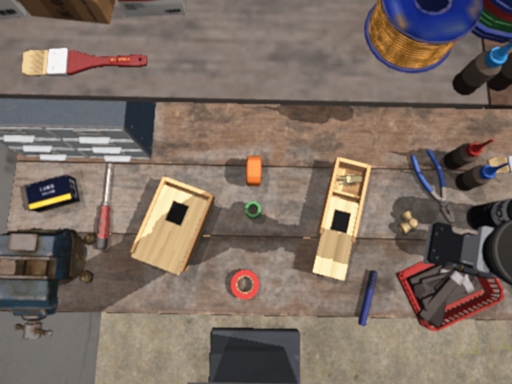

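The final view shows the narrow lid open, with its pad at (341,221), and the wide lid unmoved. The pad moved about 88 mm from a start of roughly 1 mm. The fingers slipped about 12 mm at 6 N, so the lid is against its stop, and the arm is clear.

```bash
python3 -c "
from plant import bot
print(bot.hand_in())"
```

```text
the job is handed in; nothing more can be done
None
```

I dragged the narrow box's lid fully open against its stop and let go of it, left the wide box's lid where it was, and handed the job in with the arm clear; no verdict came back.

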